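# Press a thumb slug flush with one turn of the hand wheel

### The arm

A 7-joint arm with a two-finger parallel gripper is mounted at the origin on a cart in front of the work surface, level with it; the furniture and walls round the work are solid. World frame = base frame: x ahead of the robot, y to its left, z up, the work surface at z = 0. Lengths are in m, angles in rad, forces in N, time in s.
With the tool pointing down it reaches from about 0.425 to 0.95 m from the base axis. Payload 4.7 kg.
Tool frame: the origin (TCP) lies midway between the tips of the shut fingers; the grasp point (between the pads) lies 19 mm behind it (arm.pinch_z is the distance from the TCP to the grasp point, in m); z points along the fingers, y is the line along which they close (so a half turn about z gives the same grasp; the last joint's range is limited). The gripper opens to 87 mm and grips with 3 to 60 N. Pads are 19 mm wide; open, the fingers measure 117 mm over their backs; the gripper's body (75 mm by 190 mm) begins 51 mm behind the grasp point.
Start: joints at [-1.268, 0.469, -0.049, 1.532, 0.024, 1.141, -0.082], TCP at [0.22, 0.638, 0.223] pointing down, gripper open.
Joint ranges: [-2.59, 2.59], [-0.33, 1.99], [-1.39, 1.29], [0.1, 2.45], [-1.04, 4.18], [0.21, 1.99], [-2.66, 2.66]. Speed limits (rad/s): [2.57, 2.57, 3.14, 3.14, 3.14, 3.14, 3.14].

### API

Orientations are given as a rotation vector (axis times angle).
In Python, from plant import arm gives the robot as it stands. The module is installed in compiled form; this text tells all that it offers.
- The arm moves only by the shell command python3 -m pendant 'ROWS'. ROWS is JSON, a list of rows, each an object of numbers: "gripper": the opening in per cent of the stroke, from 0 (shut) to 100 (fully open); "x", "y", "z": the shift along the tool's x, y, z in m; "turn": the turn about the tool's z in degrees. In form: [{"gripper": .., "x": .., "y": .., "z": .., "turn": ..}, ...]. A call has 1 to 8 rows; each row is the pose to reach, as a shift and turn from the pose commanded when the call began, along the tool's axes at that moment; what a row does not reach only later rows make up. A row lasts 1/10 s, in which the tool goes at most 50 mm and 8.59 degrees, less where a joint would pass 70% of its speed; a pose out of reach is approached as far as the arm can. A call with a gripper value outside its range is refused whole. The fingers move at their own pace and stop on an object; the grip force is fixed at half the most. Time passes only in rows, so rows that repeat a pose let the fingers close. It gives the time, the measured TCP pose, the force, the opening and the grip force at its end, in the units of the state.
- arm.read_state(): the state, without advancing time (a new reading comes with each control period).
- arm.read_camera(name): name is "side" or "top" or "wrist"; returns (picture, depth): 480x640x3 uint8, red, green, blue; 480x640 float32, m along the optical axis (not along the pixel's ray), 0 where there is no reading.
- arm.camera_info(name): a dict with "mtx" (3x3 intrinsics, pixels), "R" (3x3) and "t" (3): a world point X has camera coordinates R X + t. Camera axes: x right, y down, z forward; pixel columns grow to the right and rows downward; lengths in m; the calibration is good to about 2 mm. A picture is of the moment at which its call begins: read the wrist's pose just before it. camera_info takes no time and is no camera call; for the wrist camera it gives the pose at the moment of the call.
- arm.hand_in(): hands the job in; it is judged then, once.
The state is a dict: "time": time; "q": joint angles; "dq": joint speeds; "tau": joint torques, N m; "tool_pos": TCP position; "tool_rot": TCP orientation; "ft_force": force on the tool from outside, world axes, zero at the start; "wrist_torque": the same for the moment, N m; "grip_width": opening from 0.0 (shut) to 1.0 (fully open); "finger_force": force on a finger pad.
Only numpy, scipy, OpenCV 4.12 (cv2) and the standard library are available. Lean on these libraries where they do the work, as an engineer would, in place of code of your own. Each camera call takes 0.05 s, during which the arm holds its last target. There are 200 camera calls.

### The job

Push the bench press's loading slide fully home under the ram by its upright push plate. Then press the red thumb slug flush into its white sleeve: push the hand wheel round by its red upright handle through exactly one full turn, clockwise seen from above, so that the handle ends where it began. Only push, gently, with the fingers: grip and lift nothing, leave the other things on the bench alone, and draw clear at the end.

Things in the scene. Friction and masses are not known exactly. Their poses are not given: they have to be found in the camera images.
- press: Green C-frame bench screw press, bolted down. Origin: on the bench right below the vertical spindle axis. Its +x axis points to the column at the back (column 60 to 106 mm from the spindle axis), its +y axis to the side where the loading slide sticks out. Base 190 mm (x, from -75 to +115 mm) by 300 mm (y, from -105 to +195 mm), 18 mm high; head top at height 192 mm, hand wheel above it. Where the press stands on the bench and its yaw vary by start.
- push_plate (a point): Middle of the outer face of the loading slide's upright push plate: a steel plate with a black rubber facing, 56 mm wide (press x), 8 mm thick, its top edge 22 mm above this point and its lower edge 50 mm below it. This point is about 72 mm above the bench. The plate's outer face looks to the press's +y; push it towards the press's -y. When the slide is home this point is 182 mm from the spindle axis.
- slide (a joint): Loading slide that carries the sleeve and slug, m: 0 = fully out, 0.060 = home against its stop, slug centred under the ram. Grows as the plate is pushed towards the press's -y. Sliding friction about 2.5 N plus 12 N per m/s; stays where it is left. Starts 0 to 20 mm in.
- wheel_centre (a point): Centre of the hand wheel, on the vertical spindle axis, in the middle plane of the rim, 212 mm above the bench. The wheel lies level: black rim of 50 mm centre-line radius, 13 mm thick, three spokes, gaps between; the steel spindle end stands up to 16 mm above this point in the middle and sinks as the wheel is turned. The wheel stays at this height.
- handle_mid (a point): Middle of the red revolving handle that stands upright on the rim, 50 mm from the wheel's axis and 36 mm above the rim's middle plane; the handle is 55 mm tall (9 to 65 mm above the rim's middle plane) and 21 mm in diameter. It may start at any place round the circle.
- wheel (a joint): Hand wheel's turn, rad: 0 at the start, grows clockwise seen from above; 6.283 = one full turn. About 3 N at the handle turns it (never push or squeeze the handle with more than 15 N); it stays where it is left. One turn clockwise lowers the ram 10 mm. It can be turned past one turn (to 9.0) and would then press the slug too deep.
- grip: The red revolving handle of the hand wheel as a body; origin at its lower end on the wheel, 50 mm from the axis. It spins freely about its own upright axis, so its own yaw means nothing.
- slug (a joint): How far the red thumb slug (26 mm diameter, 51 mm long) has been pressed into the white sleeve, m: 0 = standing 9 mm proud as at the start, 0.009 = flush with the sleeve's upper face, more = too deep. A tight fit: it moves only under the ram and does not come back up. The ram starts 1 mm above it, so one wheel turn with the slide home brings it flush.
- slug_blue: Blue thumb slug tube, 26 mm diameter, 70 mm tall, standing loose on the bench to the press's -y side. Origin: centre of its underside. Leave alone.
- slug_white: White thumb slug tube, 32 mm diameter, 65 mm tall, standing loose on the bench to the press's -y side. Origin: centre of its underside. Leave alone.
- slug_black: Black thumb slug tube, 35 mm diameter, 69 mm tall, standing loose on the bench to the press's -y side. Origin: centre of its underside. Leave alone.
- glue: Small white squeeze bottle with a blue tip, 33 mm diameter, 112 mm tall, standing on the bench behind the press column. Origin: centre of its underside. Leave alone.
- jar: Pale jar with a white screw lid, 66 mm diameter, 78 mm tall. Origin: centre of its underside. Leave alone.
- caliper: Steel dial caliper, 69 x 234 x 16 mm, lying on the bench. Origin: centre of its underside. Leave alone.
- mallet: Soft-face mallet with a wooden handle, 122 x 239 x 48 mm, lying on the bench. Origin: centre of its underside. Leave alone.
- tape: Roll of grey tape, 80 mm diameter, 39 mm tall. Origin: centre of its underside. Leave alone.

How it is judged:
On the way, in this order (a step that is already met when the one before it is completed fails the run):
1. the loading slide is pushed home against its stop, the wheel not yet turned (value of joint slide above 0.0575 m and value of joint wheel between -0.3 and 0.3 rad), for 0.2 s.
2. the wheel is being pushed round clockwise by the fingers on its handle (value of joint wheel between 2 and 5.5 rad and contact force between the fingers and grip above 0.3 N), for 0.05 s.
At the end, for the whole second after the job is handed in: The slide is home (within 2.5 mm of its stop), the wheel has turned one full turn clockwise within 15 degrees and is at rest, and the red slug is flush with the sleeve's face within 0.7 mm (value of joint slide above 0.0575 m and value of joint wheel between 6.023 and 6.543 rad and value of joint slug between 0.0083 and 0.0097 m and velocity of joint wheel between -0.05 and 0.05 rad/s); the robot touches nothing.
It fails at once if the handle is gripped hard or shoved with more than 15 N (contact force between the fingers and grip above 15 N).
It fails at once if a thing standing by is moved more than 25 mm, lifted or knocked over (distance of any of slug_blue, slug_white, slug_black, glue, jar, caliper, mallet, tape from where it was at the start of the episode above 0.025 m or angle between any of slug_blue, slug_white, slug_black, glue, jar, caliper, mallet, tape's own z axis and vertical above 0.5 rad).
It also fails if it takes over 72 s, if anything falls off the work surface, if the arm or the gripper's body presses on something with over 40 N, if the wrist force passes 120 N, or if a joint passes its speed limit or range.

## Working session

There is one attempt and no reset: what is moved stays moved. The work goes in short steps, Python scripts to look and compute and a shell command to move; the robot and the scene stay as the last step left them, time stands still between calls to the robot, and variables do not carry over. Pictures are saved under pics/ and viewed, at most 10 in all, crops included, and the job is handed in when it is done.

```bash
mkdir -p pics
cat > h.py <<'E'
import numpy as np, cv2
from plant import arm
def snap(n,f):
    p,d=arm.read_camera(n); cv2.imwrite('pics/'+f+'.png',p[:,:,::-1]); np.save('pics/'+f+'.npy',d)
    i=arm.camera_info(n); np.savez('pics/'+f+'_i.npz',**{k:np.array(i[k]) for k in('mtx','R','t')}); return p,d
def w(f,u,v,z=None):
    i=np.load('pics/'+f+'_i.npz'); r=np.linalg.inv(i['mtx'])@[u,v,1]; R,t=i['R'],i['t']
    c=-R.T@t; dr=R.T@r
    s=np.load('pics/'+f+'.npy')[int(v),int(u)] if z is None else (z-c[2])/dr[2]
    return c+s*dr
E
python3 - <<'E'
from h import *
snap('top','top0'); snap('side','side0'); s=arm.read_state()
print(s['time'],s['tool_pos'],s['tool_rot'],s['grip_width'])
from scipy.spatial.transform import Rotation as R
print(R.from_rotvec(s['tool_rot']).as_matrix().round(3))
E
```

```text
0.1 [0.21969311 0.63767999 0.22160037] [-5.18668169e-01 -3.09826538e+00  2.75764287e-03] 1.0030640672495978
[[-0.945  0.326 -0.   ]
 [ 0.326  0.945 -0.002]
 [-0.    -0.002 -1.   ]]
```

View pics/top0.png

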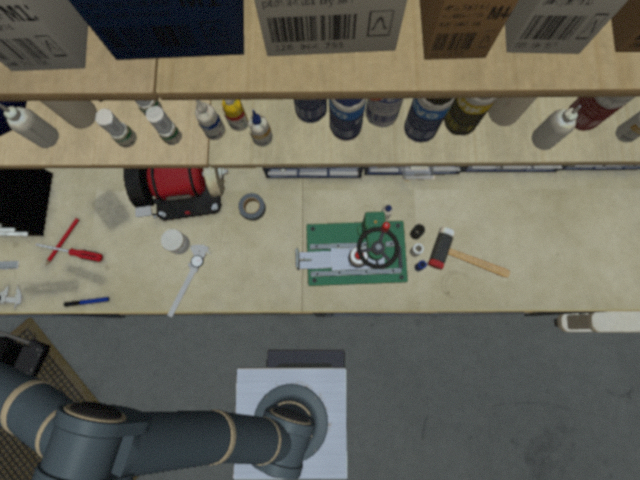

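View pics/side0.png

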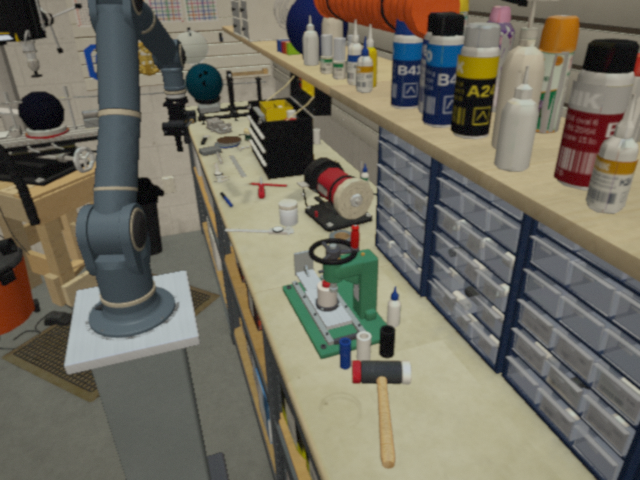

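The top view shows the press at about px (378,247), with its slide to the left (+y, plate at about (298,260)). The column is at the back, and the red handle is at about (386,228). I'll enlarge this area.

Run:
```python
from h import *
p=cv2.imread('pics/top0.png')[190:300,285:445]; cv2.imwrite('pics/c1.png',cv2.resize(p,None,fx=5,fy=5,interpolation=cv2.INTER_CUBIC))
i=np.load('pics/top0_i.npz'); d=np.load('pics/top0.npy'); print(i['mtx'],-i['R'].T@i['t'])
im=cv2.imread('pics/top0.png').astype(int); v,u=np.mgrid[:480,:640]
# point cloud
K=i['mtx']; P=np.stack([(u-K[0,2])/K[0,0]*d,(v-K[1,2])/K[1,1]*d,d],-1)-i['t']; P=P@i['R']
np.save('pics/P.npy',P)
roi=(u>285)&(u<445)&(v>190)&(v<300)
b,g,r=im[...,0],im[...,1],im[...,2]
m=roi&(g>r+25)&(g>b+10)&(P[...,2]<.03)&(P[...,2]>.008)
c=P[m]; print('base',m.sum(),cv2.minAreaRect(c[:,:2].astype(np.float32)*1000), np.median(c[:,2]))
m=roi&(r>g+60)&(P[...,2]>.25); c=P[m]; print('handle',m.sum(),c.mean(0),c[:,2].max())
m=roi&(P[...,2]>.2)&(P[...,2]<.225); c=P[m]; print('rim',m.sum(),cv2.minEnclosingCircle(c[:,:2].astype(np.float32)*1000))
m=roi&(P[...,2]>.08)&(P[...,2]<.11)&(u<320); c=P[m]; print('plate',m.sum(),c.min(0),c.max(0),c.mean(0))
```

```text
[[478.90277363   0.         327.7193119 ]
 [  0.         478.90277363 230.91624539]
 [  0.           0.           1.        ]] [ 0.26191247 -0.11520308  1.4489999 ]
base 2339 ((489.36077880859375, -195.13034057617188), (185.7784881591797, 295.4600524902344), 1.8522835969924927) 0.01899791353221698
handle 36 [ 0.51643688 -0.25602332  0.27495641] 0.2821925693548238
rim 783 ((472.3481140136719, -239.85092163085938), 56.63713455200195)
plate 59 [ 0.43702805 -0.02426687  0.08026811] [ 0.4912221  -0.01566606  0.10249083] [ 0.4638931  -0.0193475   0.09454822]
```

View pics/c1.png

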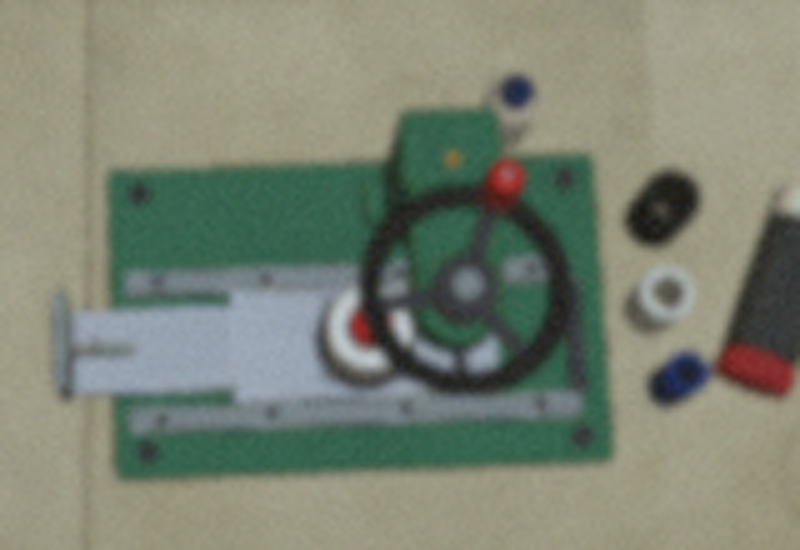

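The crop agrees with the point-cloud fits: spindle at about (0.472, -0.240), press yaw about +1.9°, and handle at about (0.516, -0.256) (crop px (505,180)). The outer face of the plate is at y≈-0.016 (crop px (60,345)). Next I'll write a row planner and approach.

```bash
cat >> h.py <<'E'
from scipy.spatial.transform import Rotation as Ro
def rows(T,yaw=None):
    """world targets -> tool shifts; yaw = wanted world azimuth of tool y, deg"""
    s=arm.read_state(); R=Ro.from_rotvec(s['tool_rot']).as_matrix(); a=np.degrees(np.arctan2(R[1,1],R[0,1]))
    print('t',round(s['time'],2),'pos',s['tool_pos'].round(4),'y-az',a.round(1),'F',np.round(s['ft_force'],1))
    for p in T: print((R.T@(np.array(p)-s['tool_pos'])).round(4))
    if yaw is not None: print('turn',round(a-yaw,1))
E
python3 - <<'E'
from h import *
rows([(.45,.38,.22),(.50,.2,.2),(.465,.03,.2),(.465,.03,.055)],91.9)
P=np.load('pics/P.npy')
for u,v in((340,163),(400,163),(340,100),(400,100)): print(P[v,u].round(3))
E
```

```text
t 0.1 pos [0.2197 0.6377 0.2216] y-az 71.0 F [ 0.1 -0.1 -0.5]
[-0.3017 -0.1686  0.0019]
[-0.4076 -0.3225  0.0222]
[-0.4298 -0.4946  0.0225]
[-0.4298 -0.4944  0.1675]
turn -20.9
[ 0.602 -0.138  0.497]
[ 0.602 -0.263  0.496]
[ 0.657 -0.135  0.671]
[ 0.688 -0.25   0.608]
```

```bash
python3 -m pendant '[{"gripper":0,"x":-0.15,"y":-0.08,"z":0,"turn":-7},{"gripper":0,"x":-0.3,"y":-0.17,"z":0,"turn":-14},{"gripper":0,"x":-0.3,"y":-0.17,"z":0,"turn":-21},{"gripper":0,"x":-0.3,"y":-0.17,"z":0,"turn":-21},{"gripper":0,"x":-0.3,"y":-0.17,"z":0,"turn":-21},{"gripper":0,"x":-0.3,"y":-0.17,"z":0,"turn":-21},{"gripper":0,"x":-0.3,"y":-0.17,"z":0,"turn":-21},{"gripper":0,"x":-0.3,"y":-0.17,"z":0,"turn":-21}]'
python3 - <<'E'
from h import *
rows([(.48,.2,.2),(.465,.05,.2),(.465,.05,.055)],91.9)
E
```

```text
time: 0.9
tool_pos: [0.4538, 0.3722, 0.2222]
tool_rot: [-0.035, 3.139, -0.007]
ft_force: [-0.1, 0.1, 0.6]
grip_width: 0.361
finger_force: 0.0
t 0.9 pos [0.4538 0.3722 0.2222] y-az 91.3 F [-0.1  0.1  0.6]
[-0.0223 -0.1727  0.023 ]
[-0.004  -0.3223  0.0236]
[-0.0037 -0.3217  0.1686]
turn -0.6
```

```bash
python3 -m pendant '[{"gripper":0,"x":-0.01,"y":-0.05,"z":0},{"gripper":0,"x":-0.015,"y":-0.1,"z":0},{"gripper":0,"x":-0.02,"y":-0.15,"z":0.02},{"gripper":0,"x":-0.02,"y":-0.2,"z":0.02},{"gripper":0,"x":-0.015,"y":-0.25,"z":0.02},{"gripper":0,"x":-0.008,"y":-0.29,"z":0.02},{"gripper":0,"x":-0.004,"y":-0.31,"z":0.03},{"gripper":0,"x":-0.004,"y":-0.31,"z":0.05}]'
python3 - <<'E'
from h import *
rows([(.465,.05,.055)],91.9)
snap('wrist','w1')
E
```

```text
t 0.9 pos [0.4538 0.3722 0.2222] y-az 91.3 F [-0.1  0.1  0.6]
[-0.0037 -0.3217  0.1686]
turn -0.6schema error: expected keys gripper, x, y, z, turn
```

View pics/w1.png

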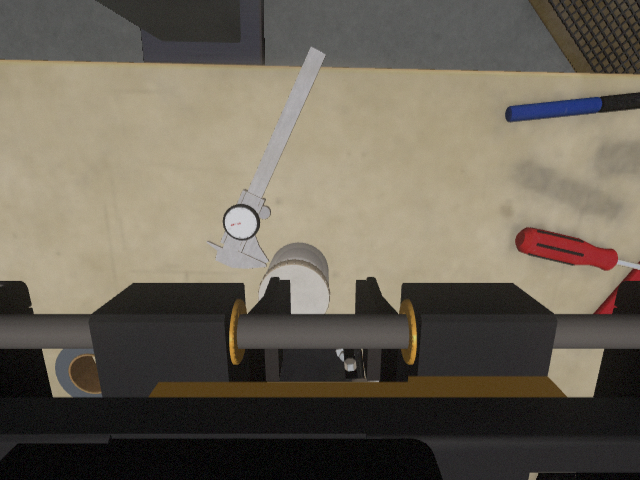

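The rows were refused because every key is required. The picture shows only the fingers (px 240–410) above the jar and caliper. I'll resend with all the keys.

```bash
python3 -m pendant '[{"gripper":0,"x":-0.01,"y":-0.05,"z":0,"turn":0},{"gripper":0,"x":-0.015,"y":-0.1,"z":0,"turn":0},{"gripper":0,"x":-0.02,"y":-0.15,"z":0.02,"turn":-0.6},{"gripper":0,"x":-0.02,"y":-0.2,"z":0.02,"turn":-0.6},{"gripper":0,"x":-0.015,"y":-0.25,"z":0.02,"turn":-0.6},{"gripper":0,"x":-0.008,"y":-0.29,"z":0.02,"turn":-0.6},{"gripper":0,"x":-0.004,"y":-0.31,"z":0.03,"turn":-0.6},{"gripper":0,"x":-0.004,"y":-0.31,"z":0.05,"turn":-0.6}]'
python3 - <<'E'
from h import *
rows([(.465,.05,.055)],91.9)
snap('side','s1')
p=cv2.imread('pics/s1.png')[190:370,230:430]; cv2.imwrite('pics/c2.png',cv2.resize(p,None,fx=3.3,fy=3.3,interpolation=cv2.INTER_CUBIC))
E
```

```text
time: 1.75
tool_pos: [0.4632, 0.0679, 0.1734]
tool_rot: [-0.065, 3.138, 0.001]
ft_force: [0.1, 0.8, -0.4]
grip_width: 0.006
finger_force: 0.0
t 1.75 pos [0.4632 0.0679 0.1734] y-az 92.4 F [ 0.1  0.8 -0.4]
[-0.0007 -0.018   0.1183]
turn 0.5
```

View pics/c2.png

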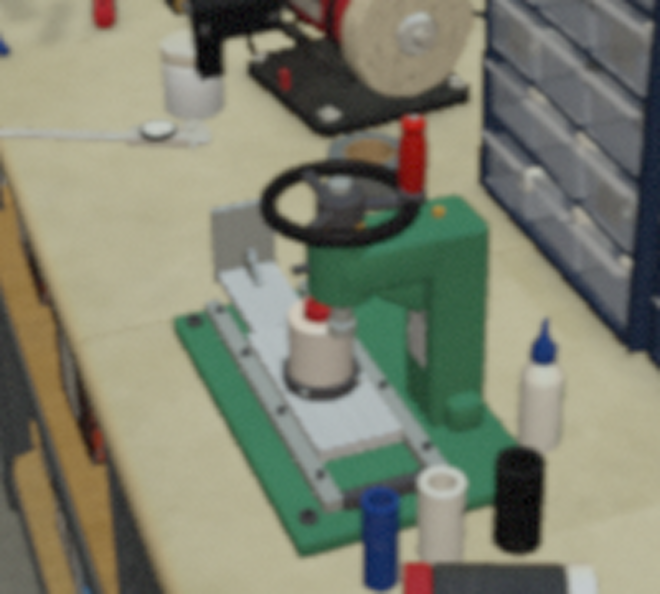

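The side view shows the press with the slide out, the red slug proud at crop px (318,308), and the fingers clear above and behind the plate. I'll go down.

```bash
python3 -m pendant '[{"gripper":0,"x":0,"y":-0.005,"z":0.04,"turn":0.5},{"gripper":0,"x":0,"y":-0.01,"z":0.08,"turn":0.5},{"gripper":0,"x":0,"y":-0.015,"z":0.11,"turn":0.5},{"gripper":0,"x":0,"y":-0.018,"z":0.118,"turn":0.5},{"gripper":0,"x":0,"y":-0.03,"z":0.118,"turn":0.5},{"gripper":0,"x":0,"y":-0.04,"z":0.118,"turn":0.5},{"gripper":0,"x":0,"y":-0.05,"z":0.118,"turn":0.5},{"gripper":0,"x":0,"y":-0.06,"z":0.118,"turn":0.5}]'
python3 - <<'E'
from h import *
rows([(.468,-.04,.057)],91.9)
E
```

```text
time: 2.6
tool_pos: [0.4666, 0.0092, 0.0558]
tool_rot: [-0.056, 3.138, 0.001]
ft_force: [-0.5, -0.2, 0.5]
grip_width: 0.003
finger_force: 0.0
t 2.6 pos [0.4666 0.0092 0.0558] y-az 92.1 F [-0.5 -0.2  0.5]
[ 0.0004 -0.0493 -0.0012]
turn 0.2
```

```bash
python3 -m pendant '[{"gripper":0,"x":0,"y":-0.005,"z":0,"turn":0},{"gripper":0,"x":0,"y":-0.01,"z":0,"turn":0},{"gripper":0,"x":0,"y":-0.015,"z":0,"turn":0},{"gripper":0,"x":0,"y":-0.02,"z":0,"turn":0},{"gripper":0,"x":0,"y":-0.025,"z":0,"turn":0},{"gripper":0,"x":0,"y":-0.03,"z":0,"turn":0},{"gripper":0,"x":0,"y":-0.035,"z":0,"turn":0},{"gripper":0,"x":0,"y":-0.04,"z":0,"turn":0}]'
```

```text
time: 3.4
tool_pos: [0.4672, -0.0301, 0.0546]
tool_rot: [-0.058, 3.141, 0.0]
ft_force: [0.4, 3.3, 4.2]
grip_width: 0.002
finger_force: 1.9
```

```bash
python3 -m pendant '[{"gripper":0,"x":0,"y":-0.003,"z":0,"turn":0},{"gripper":0,"x":0,"y":-0.006,"z":0,"turn":0},{"gripper":0,"x":0,"y":-0.009,"z":0,"turn":0}]'
```

```text
time: 3.7
tool_pos: [0.4675, -0.039, 0.0545]
tool_rot: [-0.057, 3.141, 0.0]
ft_force: [0.5, 2.3, 3.8]
grip_width: 0.009
finger_force: 1.8
```

```bash
python3 -m pendant '[{"gripper":0,"x":0,"y":-0.003,"z":0,"turn":0},{"gripper":0,"x":0,"y":-0.006,"z":0,"turn":0}]'
```

```text
time: 3.9
tool_pos: [0.4677, -0.045, 0.0546]
tool_rot: [-0.058, 3.141, 0.0]
ft_force: [-0.3, 3.7, 3.8]
grip_width: 0.007
finger_force: 1.8
```

```bash
python3 -m pendant '[{"gripper":0,"x":0,"y":-0.002,"z":0,"turn":0},{"gripper":0,"x":0,"y":-0.003,"z":0,"turn":0}]'
```

```text
time: 4.1
tool_pos: [0.4676, -0.0453, 0.0546]
tool_rot: [0.059, -3.141, -0.005]
ft_force: [-0.7, 12.2, 5.5]
grip_width: 0.002
finger_force: 6.1
```

The tool stopped at y=-0.0453 with the force rising, so the slide is home. I'll hold briefly, back off and rise.

```bash
python3 -m pendant '[{"gripper":0,"x":0,"y":-0.001,"z":0,"turn":0},{"gripper":0,"x":0,"y":-0.001,"z":0,"turn":0},{"gripper":0,"x":0,"y":-0.001,"z":0,"turn":0},{"gripper":0,"x":0,"y":0.02,"z":0,"turn":0},{"gripper":0,"x":0,"y":0.04,"z":-0.03,"turn":0},{"gripper":0,"x":0,"y":0.04,"z":-0.08,"turn":0},{"gripper":0,"x":0,"y":0.04,"z":-0.13,"turn":0},{"gripper":0,"x":0,"y":0.04,"z":-0.18,"turn":0}]'
python3 - <<'E'
from h import *
snap('top','top1'); p=cv2.imread('pics/top1.png')[190:300,285:445]; cv2.imwrite('pics/c3.png',cv2.resize(p,None,fx=5,fy=5,interpolation=cv2.INTER_CUBIC))
rows([])
E
```

```text
time: 4.9
tool_pos: [0.4654, -0.009, 0.2359]
tool_rot: [0.056, -3.14, 0.002]
ft_force: [0.4, -0.2, 1.0]
grip_width: 0.007
finger_force: 0.0
t 4.95 pos [ 0.4705 -0.0089  0.2442] y-az 92.0 F [1.1 0.  6. ]
```

View pics/c3.png

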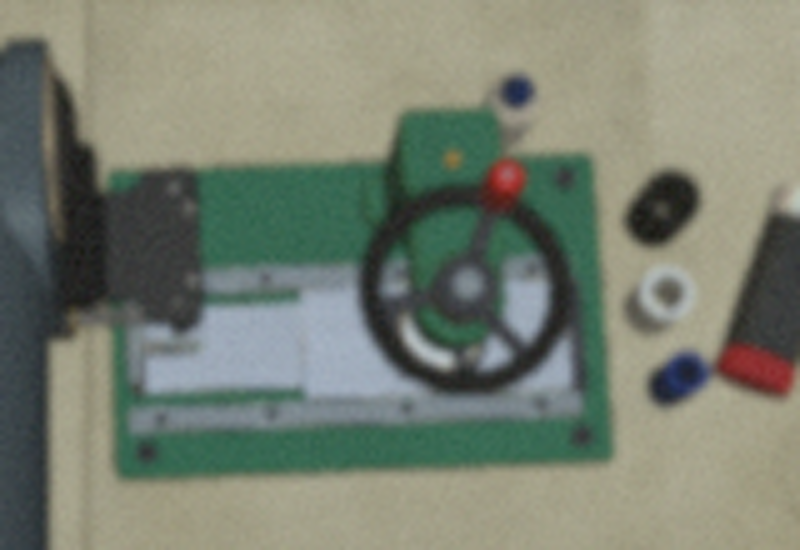

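The slide is home (plate now at crop px x≈135) and the wheel hasn't moved (handle still at (507,180)). Next I'll plan the wheel path with shut fingers trailing the handle.

```bash
cat >> h.py <<'E'
C=np.array([.472,-.240]); PH0=np.radians(-20); A,B,RH=.0095,.013,.0105
def fing(al,gap=0,z=.238):
    ph=PH0-np.radians(al); t=np.array([np.sin(ph),-np.cos(ph)]); h=C+.05*np.array([np.cos(ph),np.sin(ph)])
    y=np.radians(1.9); tl=np.abs([t@[np.cos(y),np.sin(y)],t@[-np.sin(y),np.cos(y)]])
    ds=np.linspace(0,.05,2001); o=np.maximum(ds[:,None]*tl-[A,B],0); d=ds[np.argmax(np.hypot(*o.T)>RH)]
    return np.append(h-t*(d+gap),z)
E
python3 - <<'E'
from h import *
print(fing(0),fing(0,.02))
rows([fing(0,.02),fing(0,.005)],91.9)
E
```

```text
[ 0.52765484 -0.2332798   0.238     ] [ 0.53449524 -0.21448595  0.238     ]
t 4.95 pos [ 0.4705 -0.0089  0.2442] y-az 92.0 F [1.1 0.  6. ]
[-0.0567 -0.2077  0.0069]
[-0.051  -0.2216  0.0069]
turn 0.1
```

```bash
python3 -m pendant '[{"gripper":0,"x":-0.01,"y":-0.035,"z":0,"turn":0},{"gripper":0,"x":-0.02,"y":-0.07,"z":0,"turn":0},{"gripper":0,"x":-0.03,"y":-0.105,"z":0,"turn":0},{"gripper":0,"x":-0.04,"y":-0.14,"z":0,"turn":0},{"gripper":0,"x":-0.05,"y":-0.165,"z":0,"turn":0},{"gripper":0,"x":-0.056,"y":-0.185,"z":0,"turn":0},{"gripper":0,"x":-0.056,"y":-0.195,"z":0,"turn":0},{"gripper":0,"x":-0.056,"y":-0.195,"z":0,"turn":0}]'
python3 - <<'E'
from h import *
rows([fing(0,.005),fing(0)]+[fing(a) for a in(6,12,18,24,30,36)],91.9)
E
```

```text
time: 5.75
tool_pos: [0.5283, -0.2027, 0.2338]
tool_rot: [0.052, -3.139, 0.001]
ft_force: [-0.3, -0.4, 0.0]
grip_width: 0.006
finger_force: 0.0
t 5.75 pos [ 0.5283 -0.2027  0.2338] y-az 91.9 F [-0.3 -0.4  0. ]
[-0.0002 -0.0259 -0.0042]
[ 0.0016 -0.0306 -0.0042]
[ 0.001  -0.0357 -0.0042]
[ 0.0011 -0.0413 -0.0042]
[ 0.0021 -0.0472 -0.0042]
[ 0.004  -0.0533 -0.0042]
[ 0.0069 -0.0593 -0.0041]
[ 0.0109 -0.0653 -0.0041]
turn -0.0
```

```bash
python3 -m pendant '[{"gripper":0,"x":0,"y":-0.009,"z":-0.004,"turn":0},{"gripper":0,"x":0,"y":-0.018,"z":-0.004,"turn":0},{"gripper":0,"x":0,"y":-0.025,"z":-0.004,"turn":0},{"gripper":0,"x":0.001,"y":-0.03,"z":-0.004,"turn":0},{"gripper":0,"x":0.001,"y":-0.035,"z":-0.004,"turn":0},{"gripper":0,"x":0.001,"y":-0.041,"z":-0.004,"turn":0},{"gripper":0,"x":0.002,"y":-0.047,"z":-0.004,"turn":0},{"gripper":0,"x":0.004,"y":-0.053,"z":-0.004,"turn":0}]'
python3 - <<'E'
from h import *
rows([fing(a) for a in range(30,79,6)],91.9)
snap('top','top2'); p=cv2.imread('pics/top2.png')[190:300,285:445]; cv2.imwrite('pics/c4.png',cv2.resize(p,None,fx=5,fy=5,interpolation=cv2.INTER_CUBIC))
E
```

```text
time: 6.55
tool_pos: [0.5282, -0.2532, 0.2385]
tool_rot: [-0.06, 3.14, 0.001]
ft_force: [2.4, 2.6, -0.1]
grip_width: 0.007
finger_force: 1.9
t 6.55 pos [ 0.5282 -0.2532  0.2385] y-az 92.2 F [ 2.4  2.6 -0.1]
[ 0.0052 -0.0088  0.0005]
[ 0.0092 -0.0147  0.0005]
[ 0.0138 -0.02    0.0005]
[ 0.0187 -0.0245  0.0005]
[ 0.0237 -0.0283  0.0004]
[ 0.0288 -0.0315  0.0004]
[ 0.0341 -0.034   0.0004]
[ 0.0393 -0.036   0.0004]
[ 0.0445 -0.0375  0.0004]
turn 0.3
```

Contact is made at about 3.5 N, so I'll follow the circle.

```bash
python3 -m pendant '[{"gripper":0,"x":0.003,"y":-0.006,"z":0,"turn":0},{"gripper":0,"x":0.007,"y":-0.011,"z":0,"turn":0},{"gripper":0,"x":0.012,"y":-0.017,"z":0,"turn":0},{"gripper":0,"x":0.017,"y":-0.022,"z":0,"turn":0},{"gripper":0,"x":0.023,"y":-0.027,"z":0,"turn":0},{"gripper":0,"x":0.028,"y":-0.030,"z":0,"turn":0},{"gripper":0,"x":0.034,"y":-0.033,"z":0,"turn":0},{"gripper":0,"x":0.039,"y":-0.035,"z":0,"turn":0}]'
python3 - <<'E'
from h import *
rows([fing(a) for a in range(72,133,6)],91.9)
E
```

```text
time: 7.4
tool_pos: [0.489, -0.2903, 0.2387]
tool_rot: [-0.056, 3.141, 0.001]
ft_force: [4.9, 2.1, -0.9]
grip_width: 0.004
finger_force: 2.3
t 7.4 pos [ 0.489  -0.2903  0.2387] y-az 92.0 F [ 4.9  2.1 -0.9]
[-0.0013 -0.0005  0.0007]
[ 0.0039 -0.0019  0.0007]
[ 0.009  -0.003   0.0007]
[ 0.0139 -0.0036  0.0007]
[ 0.0187 -0.0039  0.0007]
[ 0.0232 -0.0041  0.0007]
[ 0.0279 -0.0038  0.0007]
[ 0.033  -0.0027  0.0007]
[ 0.0382 -0.0009  0.0007]
[0.0436 0.0019 0.0007]
[0.0487 0.0056 0.0007]
turn 0.1
```

```bash
python3 -m pendant '[{"gripper":0,"x":0.005,"y":-0.002,"z":0,"turn":0},{"gripper":0,"x":0.01,"y":-0.003,"z":0,"turn":0},{"gripper":0,"x":0.015,"y":-0.004,"z":0,"turn":0},{"gripper":0,"x":0.02,"y":-0.004,"z":0,"turn":0},{"gripper":0,"x":0.025,"y":-0.004,"z":0,"turn":0},{"gripper":0,"x":0.03,"y":-0.0035,"z":0,"turn":0},{"gripper":0,"x":0.035,"y":-0.002,"z":0,"turn":0},{"gripper":0,"x":0.04,"y":0,"z":0,"turn":0}]'
python3 - <<'E'
from h import *
rows([fing(a) for a in range(114,181,6)],91.9)
E
```

```text
time: 8.2
tool_pos: [0.4486, -0.2925, 0.2387]
tool_rot: [0.056, -3.141, 0.002]
ft_force: [2.8, -3.5, -0.7]
grip_width: 0.002
finger_force: 2.1
t 8.2 pos [ 0.4486 -0.2925  0.2387] y-az 92.0 F [ 2.8 -3.5 -0.7]
[-0.0075 -0.0019  0.0007]
[-0.0022 -0.0001  0.0007]
[0.0031 0.0027 0.0007]
[0.0083 0.0064 0.0007]
[0.0132 0.011  0.0007]
[0.0174 0.016  0.0007]
[0.021  0.0212 0.0007]
[0.0239 0.0264 0.0007]
[0.0263 0.0316 0.0007]
[0.0281 0.0368 0.0006]
[0.0295 0.042  0.0006]
[0.0306 0.0469 0.0006]
turn 0.1
```

```bash
python3 -m pendant '[{"gripper":0,"x":0.005,"y":0.004,"z":0,"turn":0},{"gripper":0,"x":0.01,"y":0.008,"z":0,"turn":0},{"gripper":0,"x":0.0145,"y":0.013,"z":0,"turn":0},{"gripper":0,"x":0.018,"y":0.018,"z":0,"turn":0},{"gripper":0,"x":0.0215,"y":0.0225,"z":0,"turn":0},{"gripper":0,"x":0.024,"y":0.0275,"z":0,"turn":0},{"gripper":0,"x":0.0265,"y":0.0325,"z":0,"turn":0},{"gripper":0,"x":0.028,"y":0.037,"z":0,"turn":0}]'
python3 - <<'E'
from h import *
rows([fing(a) for a in range(162,229,6)],91.9)
E
```

```text
time: 9.0
tool_pos: [0.4198, -0.2551, 0.2383]
tool_rot: [0.058, -3.14, -0.001]
ft_force: [0.5, -4.9, -0.7]
grip_width: 0.003
finger_force: 2.0
t 9.0 pos [ 0.4198 -0.2551  0.2383] y-az 92.1 F [ 0.5 -4.9 -0.7]
[-0.0012 -0.0068  0.0003]
[ 0.0007 -0.0016  0.0003]
[0.0021 0.0035 0.0003]
[0.0031 0.0085 0.0003]
[0.0037 0.0136 0.0003]
[0.0036 0.0192 0.0003]
[0.0026 0.0251 0.0003]
[0.0007 0.0311 0.0003]
[-0.0022  0.0372  0.0003]
[-0.0062  0.0431  0.0003]
[-0.0108  0.0484  0.0003]
[-0.0157  0.0529  0.0003]
turn 0.2
```

```bash
python3 -m pendant '[{"gripper":0,"x":0.002,"y":0.005,"z":0,"turn":0},{"gripper":0,"x":0.003,"y":0.01,"z":0,"turn":0},{"gripper":0,"x":0.0037,"y":0.0155,"z":0,"turn":0},{"gripper":0,"x":0.0035,"y":0.021,"z":0,"turn":0},{"gripper":0,"x":0.002,"y":0.027,"z":0,"turn":0},{"gripper":0,"x":0,"y":0.033,"z":0,"turn":0},{"gripper":0,"x":-0.003,"y":0.039,"z":0,"turn":0},{"gripper":0,"x":-0.007,"y":0.044,"z":0,"turn":0}]'
python3 - <<'E'
from h import *
rows([fing(a) for a in range(210,277,6)],91.9)
E
```

```text
time: 9.8
tool_pos: [0.4247, -0.2103, 0.2382]
tool_rot: [0.058, -3.138, -0.003]
ft_force: [-4.2, -2.6, 0.9]
grip_width: 0.004
finger_force: 2.3
t 9.8 pos [ 0.4247 -0.2103  0.2382] y-az 92.1 F [-4.2 -2.6  0.9]
[ 0.0043 -0.0074  0.0002]
[ 0.0003 -0.0015  0.0002]
[-0.0043  0.0038  0.0001]
[-0.0091  0.0083  0.0001]
[-0.0141  0.0121  0.0001]
[-0.0192  0.0153  0.0001]
[-0.0245  0.0178  0.0001]
[-0.0297  0.0198  0.0001]
[-0.0349  0.0213  0.0001]
[-0.04    0.0223  0.0001]
[-0.045   0.023   0.0001]
[-0.0497  0.0233  0.0001]
turn 0.2
```

```bash
python3 -m pendant '[{"gripper":0,"x":-0.004,"y":0.0038,"z":0,"turn":0},{"gripper":0,"x":-0.009,"y":0.0083,"z":0,"turn":0},{"gripper":0,"x":-0.014,"y":0.012,"z":0,"turn":0},{"gripper":0,"x":-0.019,"y":0.0153,"z":0,"turn":0},{"gripper":0,"x":-0.0245,"y":0.0178,"z":0,"turn":0},{"gripper":0,"x":-0.0297,"y":0.0198,"z":0,"turn":0},{"gripper":0,"x":-0.035,"y":0.0213,"z":0,"turn":0},{"gripper":0,"x":-0.04,"y":0.0223,"z":0,"turn":0}]'
python3 - <<'E'
from h import *
rows([fing(a) for a in range(258,319,6)],91.9)
E
```

```text
time: 10.6
tool_pos: [0.4647, -0.1881, 0.2382]
tool_rot: [0.056, -3.14, 0.0]
ft_force: [-4.5, -1.3, -0.8]
grip_width: 0.003
finger_force: 2.4
t 10.6 pos [ 0.4647 -0.1881  0.2382] y-az 92.0 F [-4.5 -1.3 -0.8]
[0.0058 0.0007 0.0002]
[0.0007 0.0017 0.0002]
[-0.0042  0.0023  0.0002]
[-0.009   0.0027  0.0002]
[-0.0135  0.0028  0.0002]
[-0.0182  0.0025  0.0002]
[-0.0233  0.0015  0.0002]
[-0.0285 -0.0004  0.0001]
[-0.0339 -0.0032  0.0001]
[-0.0391 -0.0069  0.0001]
[-0.0439 -0.0115  0.0001]
turn 0.1
```

```bash
python3 -m pendant '[{"gripper":0,"x":-0.004,"y":0.002,"z":0,"turn":0},{"gripper":0,"x":-0.008,"y":0.0027,"z":0,"turn":0},{"gripper":0,"x":-0.013,"y":0.0028,"z":0,"turn":0},{"gripper":0,"x":-0.018,"y":0.0025,"z":0,"turn":0},{"gripper":0,"x":-0.023,"y":0.0015,"z":0,"turn":0},{"gripper":0,"x":-0.028,"y":0,"z":0,"turn":0},{"gripper":0,"x":-0.033,"y":-0.003,"z":0,"turn":0},{"gripper":0,"x":-0.037,"y":-0.006,"z":0,"turn":0}]'
python3 - <<'E'
from h import *
rows([fing(a) for a in range(300,361,6)],91.9)
E
```

```text
time: 11.4
tool_pos: [0.5036, -0.1914, 0.2386]
tool_rot: [-0.06, 3.139, 0.002]
ft_force: [0.2, 4.7, -2.0]
grip_width: 0.004
finger_force: 2.2
t 11.4 pos [ 0.5036 -0.1914  0.2386] y-az 92.2 F [ 0.2  4.7 -2. ]
[0.0102 0.0043 0.0006]
[0.0049 0.0015 0.0006]
[-0.0003 -0.0022  0.0006]
[-0.0051 -0.0069  0.0006]
[-0.0093 -0.0119  0.0006]
[-0.0129 -0.017   0.0006]
[-0.0158 -0.0223  0.0006]
[-0.0182 -0.0275  0.0006]
[-0.02   -0.0327  0.0006]
[-0.0214 -0.0378  0.0006]
[-0.0225 -0.0428  0.0006]
turn 0.3
```

```bash
python3 -m pendant '[{"gripper":0,"x":-0.0045,"y":-0.004,"z":0,"turn":0},{"gripper":0,"x":-0.0085,"y":-0.0085,"z":0,"turn":0},{"gripper":0,"x":-0.0115,"y":-0.013,"z":0,"turn":0},{"gripper":0,"x":-0.014,"y":-0.017,"z":0,"turn":0},{"gripper":0,"x":-0.016,"y":-0.021,"z":0,"turn":0},{"gripper":0,"x":-0.0175,"y":-0.025,"z":0,"turn":0},{"gripper":0,"x":-0.0185,"y":-0.0275,"z":0,"turn":0},{"gripper":0,"x":-0.0185,"y":-0.0275,"z":0,"turn":0}]'
python3 - <<'E'
from h import *
rows([fing(a) for a in range(336,370,6)],91.9)
snap('top','top3'); p=cv2.imread('pics/top3.png')[190:300,285:445]; cv2.imwrite('pics/c5.png',cv2.resize(p,None,fx=5,fy=5,interpolation=cv2.INTER_CUBIC))
E
```

```text
time: 12.2
tool_pos: [0.5216, -0.2202, 0.2386]
tool_rot: [-0.056, 3.141, -0.002]
ft_force: [-0.4, 2.7, -1.4]
grip_width: 0.004
finger_force: 1.0
t 12.2 pos [ 0.5216 -0.2202  0.2386] y-az 92.0 F [-0.4  2.7 -1.4]
[0.0011 0.0072 0.0006]
[-0.0012  0.0019  0.0006]
[-0.0031 -0.0033  0.0006]
[-0.0045 -0.0084  0.0006]
[-0.0055 -0.0133  0.0007]
[-0.0061 -0.0184  0.0007]
turn 0.1
```

View pics/c5.png

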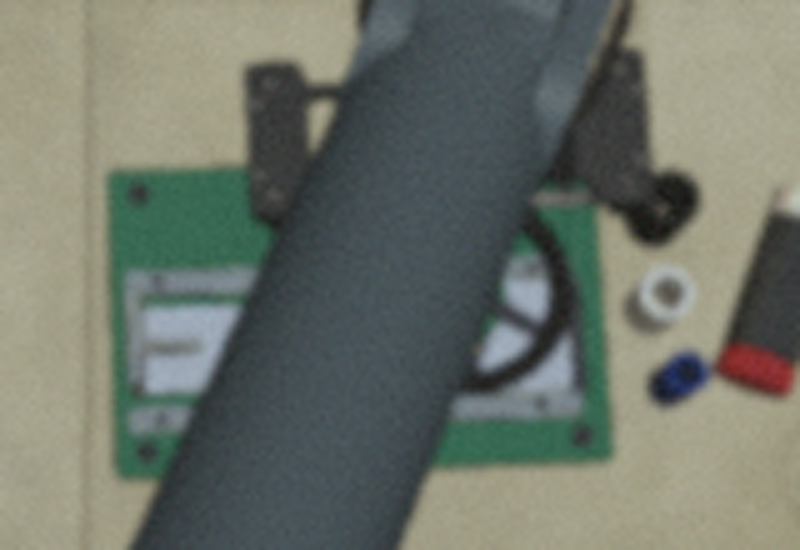

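The arm hides the handle. The visible spoke at crop px (520,320) sits roughly 15–20° short of its starting place, which agrees with the plan. I'll advance to about 356°, back off and check.

```bash
python3 -m pendant '[{"gripper":0,"x":-0.002,"y":-0.003,"z":0,"turn":0},{"gripper":0,"x":-0.0035,"y":-0.006,"z":0,"turn":0},{"gripper":0,"x":-0.0045,"y":-0.0085,"z":0,"turn":0},{"gripper":0,"x":-0.005,"y":-0.011,"z":0,"turn":0},{"gripper":0,"x":-0.005,"y":-0.011,"z":0,"turn":0}]'; python3 -m pendant '[{"gripper":0,"x":-0.002,"y":0.01,"z":0,"turn":0},{"gripper":0,"x":-0.004,"y":0.03,"z":0,"turn":0},{"gripper":0,"x":0,"y":0.07,"z":0,"turn":0},{"gripper":0,"x":0,"y":0.11,"z":0,"turn":0},{"gripper":0,"x":0.02,"y":0.15,"z":0,"turn":0},{"gripper":0,"x":0.03,"y":0.19,"z":0,"turn":0},{"gripper":0,"x":0.03,"y":0.21,"z":0,"turn":0},{"gripper":0,"x":0.03,"y":0.21,"z":0,"turn":0}]'
python3 - <<'E'
from h import *
rows([fing(360)],91.9)
snap('top','top4'); snap('side','side4')
for f in('top0','top4','side0','side4'):
    im=cv2.imread(f'pics/{f}.png').astype(int); b,g,r=im[...,0],im[...,1],im[...,2]; v,u=np.mgrid[:480,:640]
    roi=(u>370)&(u<400)&(v>215)&(v<240) if 'top' in f else (u>320)&(u<380)&(v>215)&(v<260)
    m=roi&(r>g+60)&(r>b+60); print(f,m.sum(),u[m].mean(),v[m].mean(), w(f,u[m].mean(),v[m].mean(),.26))
a=[cv2.resize(cv2.imread(f'pics/top{k}.png')[205:275,340:420],None,fx=5,fy=5,interpolation=cv2.INTER_CUBIC) for k in(0,4)]
cv2.imwrite('pics/c6.png',np.hstack(a))
E
```

```text
time: 12.75
tool_pos: [0.5271, -0.2306, 0.2386]
tool_rot: [-0.056, 3.141, -0.001]
ft_force: [-0.1, 4.0, -0.6]
grip_width: 0.005
finger_force: 1.4
time: 13.55
tool_pos: [0.4894, -0.0182, 0.2391]
tool_rot: [-0.067, 3.139, 0.0]
ft_force: [-0.1, 0.2, 1.0]
grip_width: 0.006
finger_force: 0.0
t 13.55 pos [ 0.4894 -0.0182  0.2391] y-az 92.4 F [-0.1  0.2  1. ]
[-0.029  -0.2165  0.0011]
turn 0.5
top0 36 385.6666666666667 225.36111111111111 [ 0.51968833 -0.25782362  0.26      ]
top4 41 383.6585365853659 225.1951219512195 [ 0.52014747 -0.25273965  0.26      ]
side0 162 354.4938271604938 236.3827160493827 [ 0.50851778 -0.27521915  0.26      ]
side4 160 354.28125 235.0125 [ 0.51050528 -0.26916844  0.26      ]
```

View pics/c6.png

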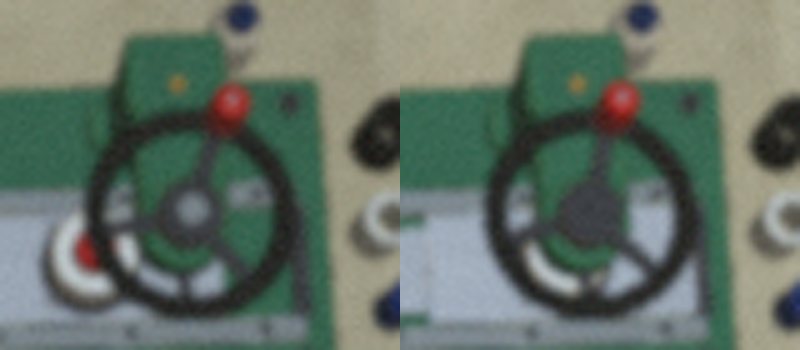

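Left (start) and right (now) differ only slightly: the handle is at panel px (232,103) at the start and (621-400=221,100) now. That is about 5–6 mm, or 6–7°, short. It is inside tolerance, but a small nudge will centre it.

```bash
python3 -m pendant '[{"gripper":0,"x":-0.008,"y":-0.04,"z":0,"turn":0},{"gripper":0,"x":-0.022,"y":-0.08,"z":0,"turn":0},{"gripper":0,"x":-0.029,"y":-0.12,"z":0,"turn":0},{"gripper":0,"x":-0.029,"y":-0.16,"z":0,"turn":0},{"gripper":0,"x":-0.029,"y":-0.185,"z":0,"turn":0},{"gripper":0,"x":-0.029,"y":-0.195,"z":0,"turn":0},{"gripper":0,"x":-0.029,"y":-0.201,"z":0,"turn":0},{"gripper":0,"x":-0.029,"y":-0.201,"z":0,"turn":0}]'
python3 - <<'E'
from h import *
rows([(.527,-.2358,.2386)],91.9)
E
```

```text
time: 14.45
tool_pos: [0.5254, -0.2213, 0.2384]
tool_rot: [0.056, -3.141, -0.0]
ft_force: [-0.5, 0.4, -0.4]
grip_width: 0.002
finger_force: 0.0
t 14.45 pos [ 0.5254 -0.2213  0.2384] y-az 92.0 F [-0.5  0.4 -0.4]
[-0.0011 -0.0145 -0.0002]
turn 0.1
```

```bash
python3 -m pendant '[{"gripper":0,"x":-0.001,"y":-0.003,"z":0,"turn":0},{"gripper":0,"x":-0.001,"y":-0.006,"z":0,"turn":0},{"gripper":0,"x":-0.001,"y":-0.009,"z":0,"turn":0},{"gripper":0,"x":-0.001,"y":-0.012,"z":0,"turn":0},{"gripper":0,"x":-0.001,"y":-0.015,"z":0,"turn":0},{"gripper":0,"x":-0.001,"y":-0.015,"z":0,"turn":0}]'; python3 -m pendant '[{"gripper":0,"x":-0.002,"y":0.01,"z":0,"turn":0},{"gripper":0,"x":-0.004,"y":0.03,"z":0,"turn":0},{"gripper":0,"x":0,"y":0.07,"z":0,"turn":0},{"gripper":0,"x":0,"y":0.11,"z":0,"turn":0},{"gripper":0,"x":0.02,"y":0.15,"z":0,"turn":0},{"gripper":0,"x":0.03,"y":0.19,"z":0,"turn":0},{"gripper":0,"x":0.03,"y":0.21,"z":0,"turn":0},{"gripper":0,"x":0.03,"y":0.21,"z":0,"turn":0}]'
python3 - <<'E'
from h import *
rows([])
snap('top','top5'); snap('side','side5')
for f in('top0','top5','side0','side5'):
    im=cv2.imread(f'pics/{f}.png').astype(int); b,g,r=im[...,0],im[...,1],im[...,2]; v,u=np.mgrid[:480,:640]
    roi=(u>370)&(u<400)&(v>215)&(v<240) if 'top' in f else (u>320)&(u<380)&(v>215)&(v<260)
    m=roi&(r>g+60)&(r>b+60); print(f,m.sum(),w(f,u[m].mean(),v[m].mean(),.26))
E
```

```text
time: 15.05
tool_pos: [0.5274, -0.2353, 0.2385]
tool_rot: [-0.058, 3.141, 0.002]
ft_force: [0.5, 3.4, 0.9]
grip_width: 0.005
finger_force: 1.9
time: 15.85
tool_pos: [0.4893, -0.024, 0.2387]
tool_rot: [-0.067, 3.14, 0.001]
ft_force: [0.4, -1.0, 0.6]
grip_width: 0.003
finger_force: 0.0
t 15.85 pos [ 0.4893 -0.024   0.2387] y-az 92.5 F [ 0.4 -1.   0.6]
top0 36 [ 0.51968833 -0.25782362  0.26      ]
top5 36 [ 0.51940122 -0.25753337  0.26      ]
side0 162 [ 0.50851778 -0.27521915  0.26      ]
side5 161 [ 0.50904327 -0.2739256   0.26      ]
```

The handle is back within 1 mm of its start and the tool is clear. I'm handing in.

```bash
python3 -c "
from plant import arm
print(arm.hand_in())"
```

```text
the job is handed in; nothing more can be done
None
```

The job is handed in, with no verdict returned: slide pushed against its stop, wheel turned one full turn clockwise (handle back within about 1 mm of its start), arm drawn clear; that the slug is flush follows from the turn and was not checked on camera.

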